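# Seat the sample-tube caps in order

## Robot

A 6-joint arm with a two-finger parallel gripper is mounted at the origin on the work surface. World frame = base frame: x ahead of the robot, y to its left, z up, the work surface at z = 0. Lengths are in mm, angles in rad, forces in N, time in s.
With the tool pointing down it reaches from about 350 to 975 mm from the base axis. Payload 7.1 kg.
Tool frame: the origin (TCP) lies midway between the tips of the shut fingers; the grasp point (between the pads) lies pinch_z behind it (pinch_z is the distance from the TCP to the grasp point, in mm); z points along the fingers, y is the line along which they close (so a half turn about z gives the same grasp; the last joint's range is limited). The gripper opens to 88 mm and grips with 3 to 60 N. Pads are 20 mm wide; open, the fingers measure 115 mm over their backs; the gripper's body (75 mm by 178 mm) begins 61 mm behind the grasp point.
Start: joints at [-0.019, 0.423, 1.63, -0, 1.089, -0.019], TCP at [624.984, 0.026, 222.675] pointing down, gripper open.
Joint ranges: [-3, 3], [-0.9, 2.11], [0.09, 2.58], [-1.31, 4.45], [0.11, 2.69], [-2.54, 2.54]. Speed limits (rad/s): [2.39, 2.39, 3.01, 3.14, 3.14, 3.14].

## Interface

Orientations are given as a rotation vector (axis times angle).
In Python, from workcell import get_obs, get_image, close_job, pinch_z gives the robot as it stands.
- The arm moves only by the tool jog_arm, never from a script. Its argument "commands" is a list of rows, each a list of 3 entries, a list of its own where there are three numbers: the gripper command: -1 is shut, 1 is fully open, values between are in proportion, then the shift along the tool's x, y, z as a fraction of full scale, then the turn, a rotation vector about the tool's x, y, z as a fraction of full scale. In form: [[gripper, [tx, ty, tz], [rx, ry, rz]], ...]. A call has 1 to 10 rows; each row shifts and turns the commanded pose from where the row before left it, along the tool's axes as they then stand; what a row does not reach is not made up. Full scale, the value 1, is 0.1 m for a shift and 45 degrees for a turn. A row lasts 1/10 s, in which the tool goes at most 50 mm and 8.59 degrees, less where a joint would pass 70% of its speed; a pose out of reach is approached as far as the arm can. A call with a number of a shift or a turn outside -1 to 1 is refused whole. A call with a gripper value outside its range is refused whole. The fingers move at their own pace and stop on an object; the grip force is fixed at half the most. Time passes only in rows, so rows that do not move let the fingers close. It gives the time, the measured TCP pose, the force, the opening and the grip force at its end, in the units of the state.
- get_obs(): the state, without advancing time (a new reading comes with each control period).
- get_image(name): name is "scene" or "side" or "wrist"; returns a dict with "image" (480x640x3 uint8, blue, green, red), "z_map" (480x640 float32, mm along the optical axis (not along the pixel's ray), 0 where there is no reading), "intrinsics" (3x3 intrinsics, pixels), "eye" and "orientation" of the camera in the world; the wrist camera has in their place "mount" (4x4, takes a point from camera to tool coordinates, whose origin is the TCP and whose axes are the flange's). Camera axes: x right, y down, z forward; pixel columns grow to the right and rows downward; lengths in mm; the calibration is good to about 2 mm. A picture is of the moment at which its call begins: read the wrist's pose just before it.
- close_job(): hands the job in; it is judged then, once.
The state is a dict: "t": time; "qpos": joint angles; "qvel": joint speeds; "joint_torque": joint torques, N m; "ee_pos": TCP position; "orientation": TCP orientation; "ft_force": force on the tool from outside, world axes, zero at the start; "moment": the same for the moment, N m; "width": finger opening in mm; "grasp_force": force on a finger pad.
Only numpy, scipy, OpenCV 4.12 (cv2) and the standard library are available. Lean on these libraries where they do the work, as an engineer would, in place of code of your own. Each camera call takes 0.05 s, during which the arm holds its last target. There are 200 camera calls.

## Task

Three of the sample tubes in the green rack have caps that stand proud. With closed fingertips press down on top of the blue cap, then the red, then the purple, each gently and just until it is fully home (this order avoids carry-over between samples). Lift no tube, and leave the yellow and grey tubes and the things around the rack alone.

Things in the scene. Friction and masses are not known exactly. Their poses are not given: they have to be found in the camera images.
- rack: Green fixed tube rack, 110 x 180 x 60 mm (x, y, z), with six wells 18.5 mm wide, centred at x = -30, +30 and y = -60, 0, +60 mm; five hold a tube, and which tube is where varies. In each well is a foam pad, its top 12 mm above the rack's underside, that sinks 1 mm per 3.5 N beyond the first 2 N (at most 6 mm) and springs back. Origin: centre of the underside, z up.
- tube_blue: Clear sample tube with a white label and a blue cap: 16 mm in diameter, 95 mm long without its cap, standing loosely upright in a well of the rack (the rack's top is at 48 mm of its height), about 25 to 45 g with cap. Origin: centre of its underside, z up along the tube.
- stopper_blue_top (a point): Centre of the flat top of the blue cap (a round cap 21 mm in diameter and 16 mm high); at the start it stands proud by 5 to 8 mm, with dark rubber showing between cap and tube. The top is 123 mm above the desk when the cap is home and the tube upright, higher by as much as the cap is proud.
- stopper_blue (a joint): How far the blue cap has been pushed down its tube, in m: 0 = proud by 8 mm, 0.008 = fully home, against the tube's rim. It slides with about 3.5 N of friction, without a spring, and stays where it is left; at home it stops against the rim, and only the foam pad under the tube gives further.
- tube_red: Clear sample tube with a white label and a red cap: 16 mm in diameter, 95 mm long without its cap, standing loosely upright in a well of the rack (the rack's top is at 48 mm of its height), about 25 to 45 g with cap. Origin: centre of its underside, z up along the tube.
- stopper_red_top (a point): Centre of the flat top of the red cap (a round cap 21 mm in diameter and 16 mm high); at the start it stands proud by 5 to 8 mm, with dark rubber showing between cap and tube. The top is 123 mm above the desk when the cap is home and the tube upright, higher by as much as the cap is proud.
- stopper_red (a joint): How far the red cap has been pushed down its tube, in m: 0 = proud by 8 mm, 0.008 = fully home, against the tube's rim. It slides with about 3.5 N of friction, without a spring, and stays where it is left; at home it stops against the rim, and only the foam pad under the tube gives further.
- tube_purple: Clear sample tube with a white label and a purple cap: 16 mm in diameter, 95 mm long without its cap, standing loosely upright in a well of the rack (the rack's top is at 48 mm of its height), about 25 to 45 g with cap. Origin: centre of its underside, z up along the tube.
- stopper_purple_top (a point): Centre of the flat top of the purple cap (a round cap 21 mm in diameter and 16 mm high); at the start it stands proud by 5 to 8 mm, with dark rubber showing between cap and tube. The top is 123 mm above the desk when the cap is home and the tube upright, higher by as much as the cap is proud.
- stopper_purple (a joint): How far the purple cap has been pushed down its tube, in m: 0 = proud by 8 mm, 0.008 = fully home, against the tube's rim. It slides with about 3.5 N of friction, without a spring, and stays where it is left; at home it stops against the rim, and only the foam pad under the tube gives further.
- tube_yellow: Clear sample tube with a white label and a yellow cap: 16 mm in diameter, 95 mm long without its cap, standing loosely upright in a well of the rack (the rack's top is at 48 mm of its height), about 25 to 45 g with cap. Origin: centre of its underside, z up along the tube.
- stopper_yellow_top (a point): Centre of the flat top of the yellow cap (a round cap 21 mm in diameter and 16 mm high); it is already home and is to be left alone. The top is 123 mm above the desk when the cap is home and the tube upright, higher by as much as the cap is proud.
- stopper_yellow (a joint): How far the yellow cap has been pushed down its tube, in m: 0 = proud by 8 mm, 0.008 = fully home, against the tube's rim. It slides with about 3.5 N of friction, without a spring, and stays where it is left; at home it stops against the rim, and only the foam pad under the tube gives further.
- tube_grey: Clear sample tube with a white label and a grey cap: 16 mm in diameter, 95 mm long without its cap, standing loosely upright in a well of the rack (the rack's top is at 48 mm of its height), about 25 to 45 g with cap. Origin: centre of its underside, z up along the tube.
- stopper_grey_top (a point): Centre of the flat top of the grey cap (a round cap 21 mm in diameter and 16 mm high); it is already home and is to be left alone. The top is 123 mm above the desk when the cap is home and the tube upright, higher by as much as the cap is proud.
- stopper_grey (a joint): How far the grey cap has been pushed down its tube, in m: 0 = proud by 8 mm, 0.008 = fully home, against the tube's rim. It slides with about 3.5 N of friction, without a spring, and stays where it is left; at home it stops against the rim, and only the foam pad under the tube gives further.
- stamp: Red and black self-inking stamp, 40 x 60 x 68 mm, standing loose about 170 mm to the right (-y side) of the rack's centre. Origin: centre of its underside. To be left alone.
- jar: Clear specimen jar with an orange lid, 58 mm across and 65 mm high, standing loose about 170 mm to the left (+y side) of the rack's centre. Origin: centre of its underside. To be left alone.
- marker: White marker pen with a blue cap, 16 x 120 x 14 mm, lying loose on the robot's side of the rack, about 110 mm from its centre. Origin: centre of its underside. To be left alone.

How it is judged:
By the outcome, as a careful person would: the job done as asked, in the order asked, and still so for the second after the job is handed in, with the robot touching nothing.
It also fails if it takes over 40 s, if anything falls off the work surface, if the arm or the gripper's body presses on something with over 40 N, if the wrist force passes 120 N, or if a joint passes its speed limit or range.

## Working session

There is one attempt and no reset: what is moved stays moved. The work goes in short steps, Python scripts to look and compute and a tool call to move; the robot and the scene stay as the last step left them, time stands still between calls to the robot, and variables do not carry over. Pictures are saved under pics/ and viewed, at most 10 in all, crops included, and the job is handed in when it is done.

Besides the shell and the picture viewer there is one more tool, called after "Call:" in YAML: its name, and indented under it one key for each argument. jog_arm: Moves the arm, as the interface text tells. Its arguments: {"type":"object","properties":{"commands":{"type":"array","items":{"type":"array"}}},"required":["commands"]}

```bash
mkdir -p pics; cat > h.py <<'E'
import numpy as np,cv2
from scipy.spatial.transform import Rotation as R
from workcell import get_obs,get_image,close_job,pinch_z
def grab(n):
    o=get_obs(); d=get_image(n); K=np.array(d["intrinsics"])
    if n=="wrist":
        T=np.eye(4);T[:3,:3]=R.from_rotvec(o["orientation"]).as_matrix();T[:3,3]=o["ee_pos"];M=T@np.array(d["mount"])
        d["Rm"],d["c"]=M[:3,:3],M[:3,3]
    else:
        q=np.array(d["orientation"]);d["Rm"]=q if q.shape==(3,3) else R.from_rotvec(q).as_matrix();d["c"]=np.array(d["eye"],float)
    d["K"]=K
    return d
def ray(d,u,v): return d["Rm"]@np.linalg.solve(d["K"],[u,v,1])
def plane(d,u,v,z): r=ray(d,u,v); return d["c"]+r*(z-d["c"][2])/r[2]
def pts(d):
    v,u=np.mgrid[:480,:640]; z=d["z_map"]; p=np.linalg.inv(d["K"])@np.stack([u.ravel(),v.ravel(),np.ones(u.size)])*z.ravel()
    return (d["Rm"]@p).T.reshape(480,640,3)+d["c"]
E
python3 - <<'E'
from h import *
o=get_obs();print({k:np.round(v,3) for k,v in o.items()},pinch_z)
for n in("scene","side","wrist"):
    d=grab(n);cv2.imwrite(f"pics/{n}0.png",d["image"]);print(n,d["c"],d["Rm"].round(3).tolist(),d["K"].tolist())
E
```

```text
{'t': np.float64(0.0), 'qpos': array([-0.019,  0.424,  1.631,  0.   ,  1.089, -0.019]), 'qvel': array([ 0.   ,  0.001, -0.001,  0.   , -0.001, -0.   ]), 'joint_torque': array([ 1.0000e-03, -5.4462e+01, -2.7367e+01,  6.4000e-02,  2.3000e-02,
       -0.0000e+00]), 'ee_pos': array([6.24436e+02, 4.90000e-02, 2.21905e+02]), 'orientation': array([-2.221e+00, -2.221e+00,  2.000e-03]), 'ft_force': array([-0.512, -0.433,  0.529]), 'moment': array([0.047, 0.028, 0.003]), 'grasp_force': np.float64(0.0), 'width': np.float64(87.623)} 18.700000000000003
scene [1103.40348727  256.60277066  600.48299614] [[-0.348, 0.613, -0.71], [0.937, 0.234, -0.258], [0.008, -0.755, -0.656]] [[436.1087229945685, 0.0, 319.50650538494983], [0.0, 436.1087229945685, 226.3707248065731], [0.0, 0.0, 1.0]]
side [ 220.97547996 -533.08522997  677.27380626] [[0.858, -0.332, 0.392], [-0.513, -0.567, 0.644], [0.009, -0.754, -0.657]] [[524.6802285810866, 0.0, 308.23950240498266], [0.0, 524.6802285810866, 250.10191140483923], [0.0, 0.0, 1.0]]
wrist [624.67391908  74.46809004 383.61111612] [[1.0, 0.0, -0.001], [-0.0, -0.962, -0.273], [-0.001, 0.273, -0.962]] [[415.7243547784229, 0.0, 325.28284620756375], [0.0, 415.7243547784229, 238.01852010792823], [0.0, 0.0, 1.0]]
```

View pics/scene0.png

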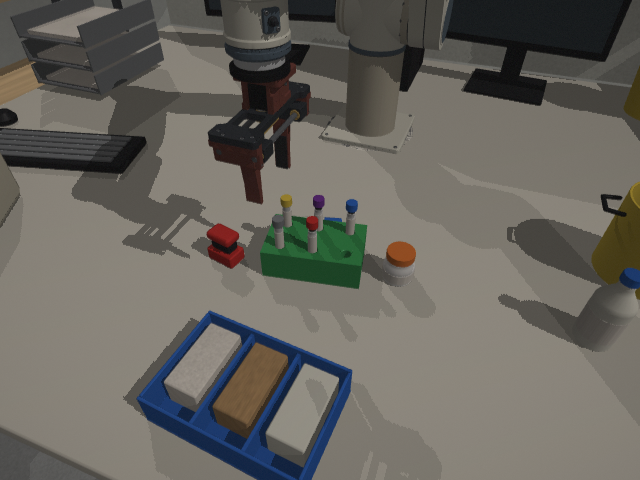

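View pics/side0.png

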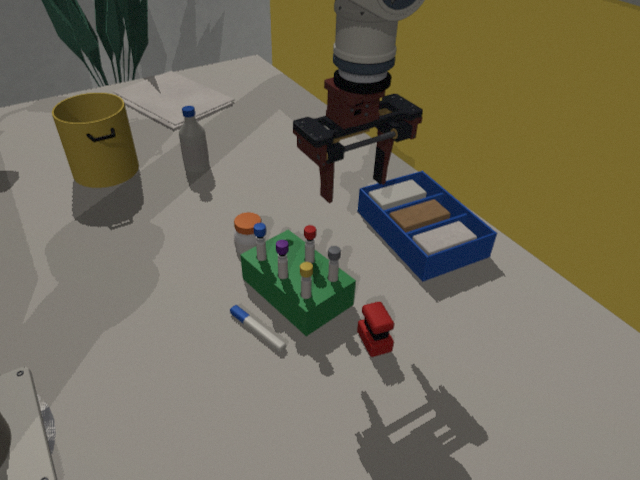

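View pics/wrist0.png

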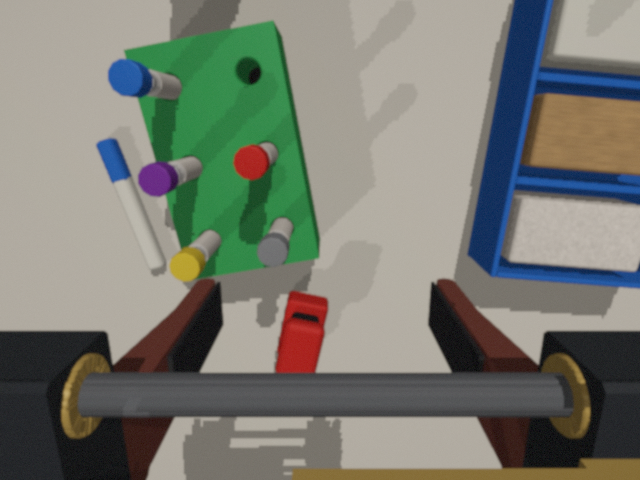

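The scene view shows the rack with blue (352,206), purple (319,201), red (312,223), yellow (286,201) and grey (279,222). The wrist view shows the same five caps: blue (128,77), purple (156,179), red (252,161), yellow (186,264) and grey (273,249). The side view agrees. I'll measure the cap tops next.

```bash
cat >> h.py <<'E'
SEED={"wrist":dict(blue=(128,77),red=(252,161),purple=(156,179),yellow=(186,264),grey=(270,250)),
"scene":dict(blue=(352,206),red=(312,223),purple=(319,201),yellow=(286,201)),
"side":dict(blue=(260,230),red=(310,232),purple=(283,247),yellow=(306,269))}
HUE=dict(blue=(105,122),red=(-8,8),purple=(125,155),yellow=(18,32))
def cmask(d,c,seed,r=30):
    h=cv2.cvtColor(d["image"],cv2.COLOR_BGR2HSV).astype(int);H=h[...,0].copy()
    if c=="grey": m=(h[...,1]<45)&(h[...,2]<140)
    else:
        if c=="red": H[H>90]-=180
        m=(H>=HUE[c][0])&(H<=HUE[c][1])&(h[...,1]>110)
    w=np.zeros(m.shape,bool);u,v=seed;w[max(0,v-r):v+r,max(0,u-r):u+r]=1
    n,l,s,_=cv2.connectedComponentsWithStats((m&w).astype(np.uint8))
    return l==1+np.argmax(s[1:,4])
E
python3 - <<'E'
from h import *
D={n:grab(n) for n in("wrist","scene","side")}
for n,d in D.items():
    P=pts(d)
    for c,s in SEED[n].items():
        m=cmask(d,c,s,30 if n=="wrist" else 14); p=P[m&(d["z_map"]>0)]
        zt=np.percentile(p[:,2],90); q=p[abs(p[:,2]-zt)<3]
        v,u=np.nonzero(m)
        print(n,c,m.sum(),"pix",u.mean().round(1),v.mean().round(1),"ztop",np.round(np.percentile(p[:,2],[50,80,90,97]),1),"topxy mid",((q.max(0)+q.min(0))/2).round(1),"mean",q.mean(0).round(1),"ext",np.ptp(q,axis=0).round(1))
# rack
d=D["wrist"];P=pts(d);h=cv2.cvtColor(d["image"],cv2.COLOR_BGR2HSV)
m=(h[...,0]>50)&(h[...,0]<80)&(h[...,1]>120);p=P[m];print("rack z",np.percentile(p[:,2],[10,50,90]))
p=p[abs(p[:,2]-60)<4];print(cv2.minAreaRect(p[:,:2].astype(np.float32)))
# triangulate cap centroids (all views)
for c in SEED["scene"]:
    A=np.zeros((3,3));b=np.zeros(3)
    for n,d in D.items():
        v,u=np.nonzero(cmask(d,c,SEED[n][c],30 if n=="wrist" else 14));r=ray(d,u.mean(),v.mean());r/=np.linalg.norm(r);M=np.eye(3)-np.outer(r,r);A+=M;b+=M@d["c"]
    print("tri",c,np.linalg.solve(A,b).round(1))
E
```

```text
wrist blue 1235 pix 129.3 77.9 ztop [128.6 129.3 129.7 130.2] topxy mid [509.6  98.1 129.1] mean [510.2  98.1 128.8] ext [20.1 19.   4.7]
wrist red 929 pix 251.3 161.7 ztop [129.1 129.7 130.1 130.5] topxy mid [579.1  49.7 129.2] mean [579.3  49.9 129.2] ext [20.3 19.9  4.2]
wrist purple 986 pix 157.4 178.3 ztop [129.8 130.4 130.8 131.2] topxy mid [520.3  39.5 130. ] mean [520.7  39.7 129.9] ext [20.2 18.9  4.4]
wrist yellow 910 pix 187.1 263.8 ztop [122.4 123.1 123.4 123.9] topxy mid [530.8 -19.6 122.6] mean [531.1 -19.3 122.6] ext [19.7 20.3  4.3]
wrist grey 1681 pix 273.8 258.8 ztop [ 98.6 122.7 123.1 123.6] topxy mid [589.5  -9.3 122.4] mean [589.6  -8.8 122.6] ext [19.9 20.4  4.5]
scene blue 133 pix 351.3 205.4 ztop [126.1 127.7 128.  128.5] topxy mid [510.5 101.2 127.3] mean [511.9 101.1 127.3] ext [20.4 19.3  4.2]
scene red 150 pix 311.7 222.7 ztop [126.2 127.8 128.2 128.8] topxy mid [580.2  52.2 127.4] mean [580.9  52.3 127.4] ext [20.8 18.9  4.1]
scene purple 127 pix 318.1 201.0 ztop [127.2 128.7 129.1 129.7] topxy mid [521.1  42.2 128.4] mean [522.1  42.2 128.3] ext [20.2 18
[... 264 characters left out ...]
 ext [19.2 19.6  4.2]
side red 147 pix 309.5 232.1 ztop [126.6 128.8 129.3 130. ] topxy mid [577.5  50.7 128.5] mean [577.4  48.8 128.5] ext [19.9 22.2  4.4]
side purple 151 pix 281.7 246.8 ztop [128.2 129.9 130.5 131.1] topxy mid [518.1  37.8 129.6] mean [518.4  38.3 129.5] ext [19.5 19.1  4.1]
side yellow 172 pix 306.1 269.0 ztop [120.9 122.2 122.8 123.3] topxy mid [529.5 -20.1 121.8] mean [529.2 -20.6 121.9] ext [19.9 21.6  3.9]
rack z [58.49008642 59.58205369 60.57081974]
((549.59619140625, 44.647865295410156), (109.64099884033203, 179.1894989013672), 10.093262672424316)
tri blue [508.6  99.6 119.6]
tri red [578.5  50.7 120.1]
tri purple [519.3  40.3 121.1]
tri yellow [530.4 -18.7 114.4]
```

Call:
jog_arm:
  commands:
    - [-1,[0.2,-0.23,0],[0,0,0]]
    - [-1,[0.2,-0.23,0],[0,0,0]]
    - [-1,[0.2,-0.23,0],[0,0,0]]
    - [-1,[0.2,-0.23,0],[0,0,0]]
    - [-1,[0.19,-0.23,0],[0,0,0]]
    - [-1,[0,0,0.25],[0,0,0]]
    - [-1,[0,0,0.25],[0,0,0]]
    - [-1,[0,0,0.1],[0,0,0]]
    - [-1,[0,0,0],[0,0,0]]
    - [-1,[0,0,0],[0,0,0]]

```text
t: 1.3
ee_pos: [510.5, 99.0, 163.2]
orientation: [2.222, 2.221, 0.001]
ft_force: [1.1, 0.2, 0.1]
width: 11.0
grasp_force: 0.0
```

Call:
jog_arm:
  commands:
    - [-1,[0,-0.01,0.1],[0,0,0]]
    - [-1,[0,0,0.1],[0,0,0]]
    - [-1,[0,0,0],[0,0,0]]
    - [-1,[0,0,0],[0,0,0]]

```text
t: 1.7
ee_pos: [508.8, 98.9, 142.4]
orientation: [-2.221, -2.221, 0.001]
ft_force: [-0.6, -0.1, 0.7]
width: 0.6
grasp_force: 0.0
```

```bash
python3 - <<'E'
from h import *
o=get_obs();print(o["ee_pos"],o["ft_force"],o["width"],o["orientation"])
a=grab("wrist")["image"][150:480,150:500];b=grab("side")["image"][150:330,180:400]
b=cv2.resize(b,None,fx=2,fy=2)[:330]
cv2.imwrite("pics/b1.png",np.hstack([a,b]))
E
```

```text
[508.79345811  98.94211637 142.38175887] [-0.63382683 -0.14672198  0.72431687] 0.5592143814437137 [-2.22121945e+00 -2.22107253e+00  9.57161719e-04]
```

View pics/b1.png

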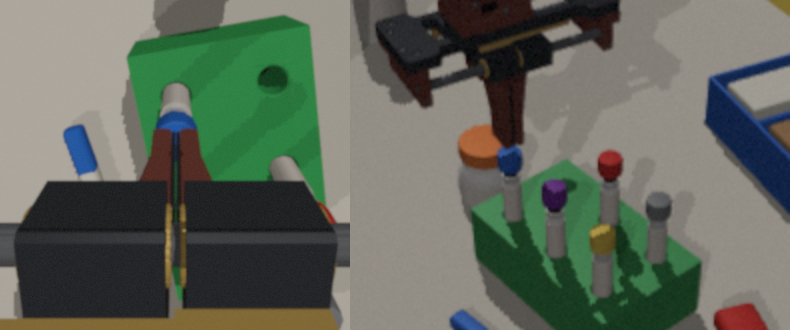

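The left crop (wrist) shows the shut fingers centred over the blue cap at about (177,120). The right crop (side) shows them just above it at about (510,150). I'll go down in small steps.

Call:
jog_arm:
  commands:
    - [-1,[0,0,0.06],[0,0,0]]
    - [-1,[0,0,0.06],[0,0,0]]
    - [-1,[0,0,0.02],[0,0,0]]
    - [-1,[0,0,0.02],[0,0,0]]
    - [-1,[0,0,0],[0,0,0]]

```text
t: 2.3
ee_pos: [509.1, 99.0, 126.6]
orientation: [2.221, 2.221, 0.0]
ft_force: [-0.5, -0.2, 2.4]
width: 0.6
grasp_force: 1.4
```

Call:
jog_arm:
  commands:
    - [-1,[0,0,0.01],[0,0,0]]
    - [-1,[0,0,0.01],[0,0,0]]
    - [-1,[0,0,0],[0,0,0]]

```text
t: 2.6
ee_pos: [509.0, 99.0, 124.7]
orientation: [2.221, 2.221, 0.0]
ft_force: [0.7, -0.2, 2.7]
width: 0.7
grasp_force: 1.7
```

Call:
jog_arm:
  commands:
    - [-1,[0,0,0.01],[0,0,0]]
    - [-1,[0,0,0.01],[0,0,0]]
    - [-1,[0,0,0],[0,0,0]]

```text
t: 2.9
ee_pos: [509.0, 99.0, 122.6]
orientation: [-2.221, -2.221, -0.0]
ft_force: [0.0, 0.3, 4.2]
width: 0.2
grasp_force: 1.9
```

Call:
jog_arm:
  commands:
    - [-1,[0,0,0.01],[0,0,0]]
    - [-1,[0,0,0],[0,0,0]]
    - [-1,[0,0,0],[0,0,0]]

```text
t: 3.2
ee_pos: [509.4, 99.1, 122.0]
orientation: [2.221, 2.221, 0.001]
ft_force: [1.0, 0.0, 5.8]
width: 0.6
grasp_force: 3.0
```

Call:
jog_arm:
  commands:
    - [-1,[0,0,0.005],[0,0,0]]
    - [-1,[0,0,0],[0,0,0]]
    - [-1,[0,0,0],[0,0,0]]

```text
t: 3.5
ee_pos: [509.5, 99.1, 121.6]
orientation: [2.221, 2.221, 0.001]
ft_force: [0.0, -0.3, 7.5]
width: 0.3
grasp_force: 3.6
```

Force is rising along the foam slope at 7.5 N, so the blue cap is home. I'll check from above after moving to red.

Call:
jog_arm:
  commands:
    - [-1,[0,0,-0.15],[0,0,0]]
    - [-1,[0,0,-0.2],[0,0,0]]
    - [-1,[-0.16,0.23,0],[0,0,0]]
    - [-1,[-0.16,0.23,0],[0,0,0]]
    - [-1,[-0.165,0.235,0],[0,0,0]]
    - [-1,[0,0,0],[0,0,0]]
    - [-1,[0,0,0],[0,0,0]]

```text
t: 4.2
ee_pos: [577.8, 50.2, 155.3]
orientation: [-2.222, -2.219, 0.002]
ft_force: [-0.5, 0.0, -0.0]
width: 0.2
grasp_force: 0.0
```

```bash
python3 - <<'E'
from h import *
print(get_obs()["ee_pos"])
for n in("scene","side"):
    d=grab(n);P=pts(d)
    for c,s in SEED[n].items():
        try:
            m=cmask(d,c,s,16); p=P[m&(d["z_map"]>0)];zt=np.percentile(p[:,2],90); q=p[abs(p[:,2]-zt)<3]
            print(n,c,m.sum(),zt.round(1),((q.max(0)+q.min(0))/2).round(1))
        except Exception as e: print(n,c,e)
E
```

```text
[577.81710448  50.23184668 155.33981895]
scene blue 126 121.8 [511.9 101.1 120.9]
scene red 151 128.4 [580.2  52.3 127.9]
scene purple 36 128.6 [518.6  47.3 128.2]
scene yellow 128 121.4 [532.1 -17.5 120.7]
side blue 138 122.9 [506.9  97.9 122.2]
side red 147 129.5 [577.9  48.5 128.7]
side purple 150 130.5 [518.6  38.  129.8]
side yellow 172 122.9 [529.7 -19.6 122.1]
```

Call:
jog_arm:
  commands:
    - [-1,[0,0.01,0.14],[0,0,0]]
    - [-1,[0,0,0.08],[0,0,0]]
    - [-1,[0,0,0.02],[0,0,0]]
    - [-1,[0,0,0.02],[0,0,0]]
    - [-1,[0,0,0],[0,0,0]]

```text
t: 4.8
ee_pos: [579.5, 50.6, 130.1]
orientation: [-2.221, -2.222, -0.0]
ft_force: [0.2, -0.4, 1.6]
width: 0.5
grasp_force: 0.2
```

Call:
jog_arm:
  commands:
    - [-1,[0,0,0.01],[0,0,0]]
    - [-1,[0,0,0.01],[0,0,0]]
    - [-1,[0,0,0.01],[0,0,0]]
    - [-1,[0,0,0.01],[0,0,0]]
    - [-1,[0,0,0],[0,0,0]]

```text
t: 5.3
ee_pos: [579.5, 50.5, 126.2]
orientation: [2.221, 2.221, 0.0]
ft_force: [-1.1, -0.8, 3.3]
width: 0.4
grasp_force: 1.7
```

Call:
jog_arm:
  commands:
    - [-1,[0,0,0.01],[0,0,0]]
    - [-1,[0,0,0.01],[0,0,0]]
    - [-1,[0,0,0.01],[0,0,0]]
    - [-1,[0,0,0.005],[0,0,0]]
    - [-1,[0,0,0],[0,0,0]]

```text
t: 5.8
ee_pos: [579.5, 50.5, 122.6]
orientation: [-2.221, -2.221, 0.0]
ft_force: [-0.5, 0.6, 4.1]
width: 0.3
grasp_force: 1.9
```

Call:
jog_arm:
  commands:
    - [-1,[0,0,0.005],[0,0,0]]
    - [-1,[0,0,0.005],[0,0,0]]
    - [-1,[0,0,0],[0,0,0]]
    - [-1,[0,0,0],[0,0,0]]

```text
t: 6.2
ee_pos: [579.8, 50.6, 122.0]
orientation: [2.221, 2.221, 0.001]
ft_force: [0.4, 0.2, 6.1]
width: 0.6
grasp_force: 2.9
```

Call:
jog_arm:
  commands:
    - [-1,[0,0,0.005],[0,0,0]]
    - [-1,[0,0,0],[0,0,0]]
    - [-1,[0,0,0],[0,0,0]]

```text
t: 6.5
ee_pos: [580.0, 50.6, 121.7]
orientation: [2.221, 2.221, 0.001]
ft_force: [-0.7, -0.3, 7.1]
width: 0.5
grasp_force: 3.5
```

Call:
jog_arm:
  commands:
    - [-1,[0,0,-0.15],[0,0,0]]
    - [-1,[0,0,-0.2],[0,0,0]]
    - [-1,[-0.05,-0.3,0],[0,0,0]]
    - [-1,[-0.05,-0.3,0],[0,0,0]]
    - [-1,[0,0,0],[0,0,0]]
    - [-1,[0,0,0],[0,0,0]]

```text
t: 7.1
ee_pos: [519.6, 40.5, 156.8]
orientation: [2.221, 2.221, 0.001]
ft_force: [0.5, -0.7, 0.0]
width: 0.4
grasp_force: 0.0
```

```bash
python3 - <<'E'
from h import *
print(get_obs()["ee_pos"])
for n in("scene","side"):
    d=grab(n);P=pts(d)
    for c,s in SEED[n].items():
        m=cmask(d,c,s,16); p=P[m&(d["z_map"]>0)];zt=np.percentile(p[:,2],90); q=p[abs(p[:,2]-zt)<3]
        print(n,c,m.sum(),zt.round(1),((q.max(0)+q.min(0))/2).round(1))
E
```

```text
[519.64901153  40.4900292  156.81708521]
scene blue 126 121.8 [510.9 101.2 121.1]
scene red 142 121.8 [580.2  52.6 120.8]
scene purple 126 129.2 [521.   41.5 128.1]
scene yellow 128 121.6 [532.4 -16.6 120.6]
side blue 142 122.9 [508.6  97.3 122.1]
side red 142 122.8 [577.8  48.8 122. ]
side purple 150 130.2 [519.   37.8 129.5]
side yellow 172 123.0 [529.9 -19.7 122. ]
```

Red is home, level with yellow. Next is purple.

Call:
jog_arm:
  commands:
    - [-1,[0,0,0.14],[0,0,0]]
    - [-1,[0,0,0.08],[0,0,0]]
    - [-1,[0,0,0.02],[0,0,0]]
    - [-1,[0,0,0.02],[0,0,0]]
    - [-1,[0,0,0],[0,0,0]]

```text
t: 7.7
ee_pos: [520.0, 40.6, 130.4]
orientation: [2.221, 2.221, 0.001]
ft_force: [0.1, 0.6, 1.4]
width: 0.3
grasp_force: 1.0
```

Call:
jog_arm:
  commands:
    - [-1,[0,0,0.01],[0,0,0]]
    - [-1,[0,0,0.01],[0,0,0]]
    - [-1,[0,0,0.01],[0,0,0]]
    - [-1,[0,0,0.01],[0,0,0]]
    - [-1,[0,0,0],[0,0,0]]

```text
t: 8.2
ee_pos: [519.5, 40.5, 126.2]
orientation: [2.221, 2.221, 0.0]
ft_force: [0.2, -0.6, 3.2]
width: 0.4
grasp_force: 1.7
```

Call:
jog_arm:
  commands:
    - [-1,[0,0,0.01],[0,0,0]]
    - [-1,[0,0,0.01],[0,0,0]]
    - [-1,[0,0,0.01],[0,0,0]]
    - [-1,[0,0,0.005],[0,0,0]]
    - [-1,[0,0,0],[0,0,0]]

```text
t: 8.7
ee_pos: [519.5, 40.5, 122.6]
orientation: [-2.221, -2.221, 0.0]
ft_force: [-0.2, -0.2, 4.5]
width: 0.6
grasp_force: 1.9
```

Call:
jog_arm:
  commands:
    - [-1,[0,0,0.005],[0,0,0]]
    - [-1,[0,0,0.005],[0,0,0]]
    - [-1,[0,0,0],[0,0,0]]
    - [-1,[0,0,0],[0,0,0]]

```text
t: 9.1
ee_pos: [519.8, 40.5, 122.0]
orientation: [2.221, 2.221, 0.001]
ft_force: [0.4, 0.3, 6.5]
width: 0.6
grasp_force: 3.0
```

Call:
jog_arm:
  commands:
    - [-1,[0,0,0.005],[0,0,0]]
    - [-1,[0,0,0],[0,0,0]]
    - [-1,[0,0,0],[0,0,0]]

```text
t: 9.4
ee_pos: [519.9, 40.6, 121.6]
orientation: [2.221, 2.221, 0.001]
ft_force: [0.6, -0.1, 7.2]
width: 0.2
grasp_force: 3.6
```

Call:
jog_arm:
  commands:
    - [-1,[0,0,-0.15],[0,0,0]]
    - [-1,[0,0,-0.3],[0,0,0]]
    - [-1,[0,0,-0.4],[0,0,0]]
    - [-1,[-0.2,0.3,0],[0,0,0]]
    - [-1,[-0.2,0.3,0],[0,0,0]]
    - [-1,[0,0.3,0],[0,0,0]]
    - [-1,[0,0,0],[0,0,0]]
    - [-1,[0,0,0],[0,0,0]]

```text
t: 10.2
ee_pos: [608.7, 0.5, 205.1]
orientation: [-2.22, -2.22, 0.002]
ft_force: [-0.5, 0.8, 0.2]
width: 0.3
grasp_force: 0.0
```

```bash
python3 - <<'E'
from h import *
for n in("scene","side"):
    d=grab(n);P=pts(d);cv2.imwrite(f"pics/{n}_end.png",d["image"])
    for c,s in SEED[n].items():
        m=cmask(d,c,s,16); p=P[m&(d["z_map"]>0)];zt=np.percentile(p[:,2],90); q=p[abs(p[:,2]-zt)<3]
        print(n,c,m.sum(),zt.round(1),((q.max(0)+q.min(0))/2).round(1))
E
```

```text
scene blue 129 121.6 [510.7 100.5 121. ]
scene red 141 121.8 [579.5  51.9 121. ]
scene purple 115 121.9 [519.9  42.7 121.3]
scene yellow 128 121.9 [532.  -17.1 121.3]
side blue 141 123.0 [507.9  96.2 122.1]
side red 141 122.9 [577.1  48.8 122.1]
side purple 140 123.1 [518.5  38.1 122.8]
side yellow 174 123.0 [529.6 -19.6 122. ]
```

View pics/side_end.png

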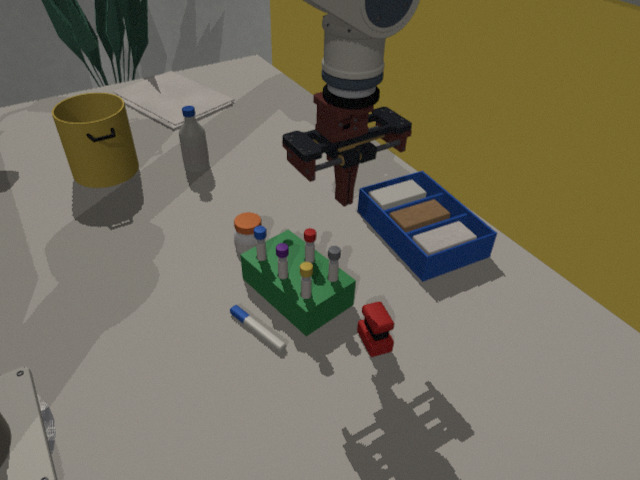

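The side view shows all the caps level (blue (260,232), purple (283,250), red (310,235)). The stamp, jar and marker haven't moved, and the arm is clear of everything.

```bash
python3 -c "from workcell import close_job;print(close_job())"
```

```text
the job is handed in; nothing more can be done
None
```

The blue, red and purple caps were pressed in that order, each at about 7 N; they now measure level with the untouched yellow cap, nothing else was moved, and the job was handed in at about 10 s.

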